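# Zero a gap gauge on its setting blade

### The arm

A 6-joint arm with a two-finger parallel gripper is mounted at the origin on the work surface. World frame = base frame: x ahead of the robot, y to its left, z up, the work surface at z = 0. Lengths are in m, angles in rad, forces in N, time in s.
With the tool pointing down it reaches from about 0.35 to 0.775 m from the base axis. Payload 5.5 kg.
Tool frame: the origin (TCP) lies between the finger pads; the fingertips stand 19 mm ahead of it and the grasp point (between the pads) is the TCP; z points along the fingers, y is the line along which they close (so a half turn about z gives the same grasp; the last joint's range is limited). The gripper opens to 85 mm and grips with 20 to 120 N. Pads are 22 mm wide; open, the fingers measure 114 mm over their backs; the gripper's body (76 mm by 85 mm) begins 54 mm behind the grasp point. The pads swing forward as they close: fully open they stand 13 mm farther back than shut.
Start: joints at [-1.377, 0.313, 0.046, 1.304, 0, 1.431], TCP at [0.188, -0.543, 0.25] pointing down, gripper open.
Joint ranges: [-2.76, 2.76], [-0.86, 1.69], [-1.03, 1.26], [-2.2, 2.34], [-1.47, 1.5], [-3.14, 3.14]. Speed limits (rad/s): [2.57, 2.57, 3.14, 3.14, 3.14, 3.14].

### API

Orientations are given as a unit quaternion [w, x, y, z].
In Python, from workcell import env gives the robot as it stands.
- The arm moves only by the shell command python3 -m pendant 'ROWS' [FORCE]. ROWS is JSON, a list of rows, each an object with "travel": the shift along the tool's x, y, z scaled (see below), a list of three; "rot": the turn, a rotation vector about the tool's x, y, z scaled (see below), a list of three; "fingers": the opening, from -1 (shut) to 1 (fully open). In form: [{"travel": [dx, dy, dz], "rot": [wx, wy, wz], "fingers": fingers}, ...]. A call has 1 to 10 rows; each row is the pose to reach, as a shift and turn from the pose commanded when the call began, along the tool's axes at that moment; what a row does not reach only later rows make up. The controller multiplies each number of a shift by 0.12 m and each number of a turn by 60 degrees. A row lasts 1/10 s, in which the tool goes at most 50 mm and 8.59 degrees, less where a joint would pass 70% of its speed; a pose out of reach is approached as far as the arm can. A call with a number of a shift or a turn outside -1 to 1 is refused whole. A call with a gripper value outside its range is refused whole. The fingers move at their own pace and stop on an object; FORCE is the grip in N (left out, the last holds). Time passes only in rows, so rows that repeat a pose let the fingers close. It gives the time, the measured TCP pose, the force, the opening and the grip force at its end, in the units of the state.
- env.get_state(): the state, without advancing time (a new reading comes with each control period).
- env.read_camera(name): name is "side" or "top" or "wrist"; returns (picture, depth): 420x560x3 uint8, blue, green, red; 420x560 float32, m along the optical axis (not along the pixel's ray), 0 where there is no reading.
- env.camera_model(name): a dict with "fovy" (degrees; the focal length in pixels is half the picture's height over the tangent of half this angle, whatever the lens; pixels are square), "cx", "cy" (the principal point, pixels), "k1" (the pictures are not rectified: a ray, as slopes to the right and down, at radius r is drawn at 1 + k1 r^2 times it, then the intrinsics apply), "rvec" (rotation vector, rad) and "tvec" (3), from world to camera coordinates, as OpenCV has them; the wrist camera has in their place "T_tool_cam" (4x4, takes a point from camera to tool coordinates, whose origin is the TCP and whose axes are the flange's). Camera axes: x right, y down, z forward; pixel columns grow to the right and rows downward; lengths in m; the calibration is good to about 2 mm. A picture is of the moment at which its call begins: read the wrist's pose just before it. camera_model takes no time and is no camera call.
- env.hand_in(): hands the job in; it is judged then, once.
Trained networks look in the newest picture that a camera, given by its name, has taken for a name from the list of things; names that differ only in an ending like _2 or _b are one class to them, and where a whole thing is asked for, a point or a joint stands for the part that bears it (a point fixed in the world has none). Each returns a list of dicts, best first, with "conf" (0 to 1); they miss things now and then, are a little off and sometimes report something else, mostly with a low value. They report only what shows in the picture. A call takes as long as a camera call. They do not tell look-alikes from the thing itself.
- env.outline_of(camera, target): "mask" (420x560 bool, what is visible of it) and "xy" ([column, row] in pixels, amid what is visible of it).
The state is a dict: "clock": time; "joint_pos": joint angles; "qvel": joint speeds; "tau": joint torques, N m; "tcp_pos": TCP position; "orientation": TCP orientation; "wrist_force": force on the tool from outside, world axes, zero at the start; "ft_torque": the same for the moment, N m; "finger_gap": finger opening in m; "grip_force": force on a finger pad.
Only numpy, scipy, OpenCV 4.12 (cv2) and the standard library are available. Lean on these libraries where they do the work, as an engineer would, in place of code of your own. Each camera call takes 0.05 s, during which the arm holds its last target. There are 200 camera calls.

### The job

Set the gap gauge from its control console. Press one key at a time, gently, well past half its travel but not rammed against its stop, and let it come up again: first, with the gap still empty, the large round key; then push the setting blade along its channel into the gap until its lug rests against the jaw, without forcing it; then the square key; last the oblong bar key, which must be held down for a good second. Leave the blade home, never press the round key again once the blade is in, nor the other two keys at all, and do not disturb the loose things lying about.

Things in the scene. Friction and masses are not known exactly. Their poses are not given: they have to be found in the camera images.
- console: grey control console on a fixed stand. Origin on the bench under the middle of its panel, z up. The panel, 262 mm wide (y) and 120 mm deep, slopes up away from the robot at 0.4 rad to the level, its middle 75 mm above the bench. Five key modules stand on it in one row along y, 50 mm apart, in any order: a 44 mm square black bezel 8 mm high with a grey key in its middle
- round_key_bezel (a point): centre of the top face of the fixed bezel of the key with the large round cap, 24 mm across. z points straight out of the sloping panel, y along the row, x up-slope. The flat key top stands over this point on the z axis, 9 to 17 mm above it while up (every cap is set to its own height, different each time); the key is pressed along -z
- round_key (a joint): how far this key is pressed, m: 0 is up, 0.006 is against its hard stop, it counts as pressed from 0.0033 on. Spring: starts to move at 2 N, 5.3 N at 3.3 mm, 8 N at the stop; returns by itself
- square_key_bezel (a point): centre of the top face of the fixed bezel of the key with the square cap, 22 x 22 mm. z points straight out of the sloping panel, y along the row, x up-slope. The flat key top stands over this point on the z axis, 9 to 17 mm above it while up (every cap is set to its own height, different each time); the key is pressed along -z
- square_key (a joint): how far this key is pressed, m: 0 is up, 0.006 is against its hard stop, it counts as pressed from 0.0033 on. Spring: starts to move at 2 N, 5.3 N at 3.3 mm, 8 N at the stop; returns by itself
- bar_key_bezel (a point): centre of the top face of the fixed bezel of the key with the oblong bar cap, 34 mm along the row by 12 mm. z points straight out of the sloping panel, y along the row, x up-slope. The flat key top stands over this point on the z axis, 9 to 17 mm above it while up (every cap is set to its own height, different each time); the key is pressed along -z
- bar_key (a joint): how far this key is pressed, m: 0 is up, 0.006 is against its hard stop, it counts as pressed from 0.0033 on. Spring: starts to move at 2 N, 5.3 N at 3.3 mm, 8 N at the stop; returns by itself
- cross_key_bezel (a point): centre of the top face of the fixed bezel of the key with the plus-shaped cap, 26 mm over its arms (not part of the job). z points straight out of the sloping panel, y along the row, x up-slope. The flat key top stands over this point on the z axis, 9 to 17 mm above it while up (every cap is set to its own height, different each time); the key is pressed along -z
- cross_key (a joint): how far this key is pressed, m: 0 is up, 0.006 is against its hard stop, it counts as pressed from 0.0033 on. Spring: starts to move at 2 N, 5.3 N at 3.3 mm, 8 N at the stop; returns by itself
- small_key_bezel (a point): centre of the top face of the fixed bezel of the key with the small round cap, 12 mm across (not part of the job). z points straight out of the sloping panel, y along the row, x up-slope. The flat key top stands over this point on the z axis, 9 to 17 mm above it while up (every cap is set to its own height, different each time); the key is pressed along -z
- small_key (a joint): how far this key is pressed, m: 0 is up, 0.006 is against its hard stop, it counts as pressed from 0.0033 on. Spring: starts to move at 2 N, 5.3 N at 3.3 mm, 8 N at the stop; returns by itself
- gap_mouth (a point): fixed aluminium gap gauge: the point on top of its bed (16 mm above the bench) in the middle of the gap's opening, in the plane of the jaw's front face. x points into the gap, y across, z up. The gap is 26 mm wide, 7 mm high; the jaw over it is 62 mm wide, 50 mm deep, 44 mm high above the bed, with a dial on top to 57 mm above the bed
- channel_end (a point): the open end of the gauge's guide channel, on top of the bed, 130 mm in front of gap_mouth, same axes. The channel runs from here to the gap between two rails 8 mm high, 26 mm apart inside, 42 mm outside
- blade: loose steel setting blade, 80 to 170 g, in the guide channel, outside the gap: 4 mm thick, 22 mm wide, reaching 60 mm ahead (+x) of an upright lug 12 mm thick, 20 mm wide, 40 mm high. Origin: underside, centre, in the plane of the lug's front face (lug from x = -12 mm to 0), z up. Home: lug's front face against the jaw's front face, origin at gap_mouth
- rod: loose bright aluminium link arm, 138 mm long, 18 mm high, origin at its centre underneath
- vblock: loose steel V-block, 50 x 45 x 32 mm, origin at its centre underneath
- collet: loose dark steel cylinder, 34 mm across, 35 mm high, origin at its centre underneath
- spray: loose upright spray can, 64 mm across, 190 mm high, origin at its centre underneath
- scraper: loose deburring scraper with a screwdriver-like handle, 160 mm long, lying flat
- spanner: loose steel spanner, 160 mm long, lying flat
- clampbar: loose dark steel clamp bar, 80 x 28 x 14 mm, lying flat, origin at its centre underneath
Things that resemble listed ones, but are neither listed nor needed, are in the scene too. What is shaped like the blade but brown is not meant.

How it is judged:
On the way, in this order (a step that is already met when the one before it is completed fails the run):
1. the large round key is pressed (over 3.3 mm) while the blade is outside the gap (value of joint round_key above 0.0033 m and x of blade in the frame of gap_mouth below -0.055 m), for 0.1 s.
2. the round key is up again and the blade is home in the gap (x of blade in the frame of gap_mouth between -0.003 and 0.003 m and y of blade in the frame of gap_mouth between -0.005 and 0.005 m and z of blade in the frame of gap_mouth between -0.003 and 0.003 m and value of joint round_key below 0.0015 m), for 0.3 s.
3. the square key is pressed (over 3.3 mm) with the blade home (x of blade in the frame of gap_mouth between -0.003 and 0.003 m and y of blade in the frame of gap_mouth between -0.005 and 0.005 m and z of blade in the frame of gap_mouth between -0.003 and 0.003 m and value of joint square_key above 0.0033 m), for 0.1 s.
4. the bar key is held down (over 3.3 mm) for 0.8 s with the blade home and the square key up (x of blade in the frame of gap_mouth between -0.003 and 0.003 m and y of blade in the frame of gap_mouth between -0.005 and 0.005 m and z of blade in the frame of gap_mouth between -0.003 and 0.003 m and value of joint bar_key above 0.0033 m and value of joint square_key below 0.0015 m), for 0.8 s.
At the end, for the whole second after the job is handed in: The blade lies at rest in the gap, its lug's front face within 3 mm of the jaw's face (5 mm sideways, 3 mm in height), and all five keys are up (less than 1.5 mm down) (all of step 2 and linear speed of blade below 0.01 m/s and value of joint each of square_key, bar_key, cross_key, small_key below 0.0015 m); the robot touches nothing.
It fails at once if the cross-shaped or the small round key is pressed (over 2 mm), or two keys are down (over 2 mm) together (value of joint any of cross_key, small_key above 0.002 m or value of joint each of round_key, square_key above 0.002 m or value of joint each of round_key, bar_key above 0.002 m or value of joint each of square_key, bar_key above 0.002 m).
It fails at once if the round key is pressed (over 3 mm) with the blade in the gap, or the square or the bar key before the blade is home ((value of joint round_key above 0.003 m and x of blade in the frame of gap_mouth above -0.05 m) or (value of joint any of square_key, bar_key above 0.003 m and not (x of blade in the frame of gap_mouth between -0.003 and 0.003 m and y of blade in the frame of gap_mouth between -0.005 and 0.005 m and z of blade in the frame of gap_mouth between -0.003 and 0.003 m))).
It fails at once if more than 25 N on a key: not gentle (contact force between anything else and round_key above 25 N or contact force between anything else and square_key above 25 N or contact force between anything else and bar_key above 25 N or contact force between anything else and cross_key above 25 N or contact force between anything else and small_key above 25 N).
It fails at once if the blade is forced: more than 25 N from the fingers (contact force between the fingers and blade above 25 N).
It fails at once if a loose thing is moved more than 20 mm (distance of any of rod, vblock, collet, spray, scraper, spanner, clampbar from where it was at the start of the episode above 0.02 m).
It also fails if it takes over 64 s, if anything falls off the work surface, if the arm or the gripper's body presses on something with over 40 N, if the wrist force passes 120 N, or if a joint passes its speed limit or range.

## Working session

There is one attempt and no reset: what is moved stays moved. The work goes in short steps, Python scripts to look and compute and a shell command to move; the robot and the scene stay as the last step left them, time stands still between calls to the robot, and variables do not carry over. Pictures are saved under pics/ and viewed, at most 10 in all, crops included, and the job is handed in when it is done.

```bash
mkdir -p pics; ls; cat > h.py <<'E'
import numpy as np, cv2
from workcell import env
from scipy.spatial.transform import Rotation as R
def cam(name):
    m=env.camera_model(name); f=210/np.tan(np.radians(m['fovy'])/2)
    if 'T_tool_cam' in m:
        s=env.get_state(); q=s['orientation']; T=np.eye(4); T[:3,:3]=R.from_quat([q[1],q[2],q[3],q[0]]).as_matrix(); T[:3,3]=s['tcp_pos']
        T=T@np.array(m['T_tool_cam'])
    else:
        T=np.eye(4); Rm=R.from_rotvec(np.array(m['rvec']).ravel()).as_matrix(); T[:3,:3]=Rm.T; T[:3,3]=-Rm.T@np.array(m['tvec']).ravel()
    return m,f,T
def ptsmap(name,depth,c=None):
    m,f,T=c or cam(name)
    K=np.array([[f,0,m['cx']],[0,f,m['cy']],[0,0,1]])
    v,u=np.mgrid[:420,:560]; p=np.stack([u.ravel(),v.ravel()],1).astype(float).reshape(-1,1,2)
    n=cv2.undistortPoints(p,K,np.array([m['k1'],0,0,0.])).reshape(420,560,2)
    P=np.dstack([n,np.ones((420,560))])*depth[...,None]
    return P@T[:3,:3].T+T[:3,3]
def proj(name,X,c=None):
    m,f,T=c or cam(name)
    p=(np.atleast_2d(X)-T[:3,3])@T[:3,:3]; s=p[:,:2]/p[:,2:]; s=s*(1+m['k1']*(s**2).sum(1,keepdims=True))
    return s*f+[m['cx'],m['cy']]
E
python3 - <<'E'
from h import *
for n in ['top','side']:
    b,d=env.read_camera(n); cv2.imwrite(f'pics/{n}.png',b); np.savez(f'{n}.npz',b=b,d=d)
    P=ptsmap(n,d); print(n,cam(n)[2].round(3).tolist())
    for t in ['console','blade','round_key','square_key','bar_key','cross_key','small_key','gap_mouth','channel_end','spray','rod','vblock','collet','scraper','spanner','clampbar']:
        for o in env.outline_of(n,t)[:3]:
            k=o['mask']&(d>0); print(t,round(o['conf'],2),np.round(o['xy']),k.sum(),np.median(P[k],0).round(3) if k.any() else '')
E
```

```text
pics
top [[-0.004, -0.994, 0.112, 0.336], [-1.0, 0.003, -0.01, 0.023], [0.009, -0.112, -0.994, 1.498], [0.0, 0.0, 0.0, 1.0]]
console 0.79 [320. 166.] 3019 [ 0.629 -0.118  0.072]
blade 0.66 [227. 255.] 180 [0.375 0.163 0.005]
blade 0.65 [173. 177.] 173 [0.604 0.335 0.006]
blade 0.51 [222. 183.] 158 [0.575 0.175 0.022]
round_key 0.41 [287. 157.] 52 [ 0.64  -0.02   0.093]
square_key 0.64 [323. 159.] 60 [ 0.632 -0.12   0.097]
cross_key 0.41 [344. 157.] 70 [ 0.629 -0.168  0.094]
gap_mouth 0.64 [412. 250.] 237 [ 0.376 -0.377  0.023]
gap_mouth 0.59 [220. 175.] 1432 [0.599 0.182 0.021]
channel_end 0.76 [222. 171.] 1383 [0.602 0.183 0.021]
spray 0.84 [117. 167.] 923 [0.601 0.444 0.179]
rod 0.69 [270. 228.] 329 [0.447 0.031 0.016]
vblock 0.73 [170. 238.] 298 [0.419 0.326 0.029]
collet 0.44 [344. 239.] 105 [ 0.413 -0.178  0.035]
scraper 0.67 [410. 252.] 297 [ 0.376 -0.374  0.022]
spanner 0.83 [142. 224.] 366 [0.457 0.414 0.008]
clampbar 0.69 [415. 196.] 284 [ 0.544 -0.396  0.014]
side [[0.777, -0.366, 0.512, -0.247], [-0.629, -0.459, 0.627, -0.886], [0.005, -0.81, -0.587, 0.925], [0.0, 0.0, 0.0, 1.0]]
console 0.56 [323. 224.] 598 [ 0.598 -0.042  0.012]
blade 0.57 [270. 196.] 114 [0.548 0.163 0.03 ]
blade 0.54 [217. 222.] 187 [0.354 0.154 0.007]
blade 0.35 [321. 221.] 568 [ 0.598 -0.043  0.012]
round_key 0.63 [272. 190.] 978 [0.611 0.169 0.023]
cross_key 0.5 [234. 147.] 524 [0.603 0.431 0.077]
channel_end 0.63 [276. 191.] 865 [0.611 0.168 0.023]
spray 0.88 [231. 144.] 562 [0.602 0.431 0.081]
spray 0.37 [400. 304.] 342 [ 0.54  -0.402  0.014]
rod 0.74 [267. 239.] 259 [0.442 0.014 0.014]
collet 0.55 [302. 273.] 190 [ 0.406 -0.19   0.032]
scraper 0.56 [355. 339.] 156 [ 0.366 -0.402  0.02 ]
scraper 0.16 [268. 192.] 136 [0.549 0.163 0.026]
clampbar 0.53 [401. 305.] 327 [ 0.539 -0.402  0.015]
```

```bash
python3 - <<'E'
from h import *
t=np.load('top.npz')['b'][110:290,90:450]; s=np.load('side.npz')['b'][90:360,180:470]
cv2.imwrite('pics/a.png',np.vstack([cv2.resize(t,(720,360),interpolation=2)]))
cv2.imwrite('pics/b.png',cv2.resize(s,None,fx=2,fy=2,interpolation=2))
E
```

```text
(no output)
```

View pics/a.png

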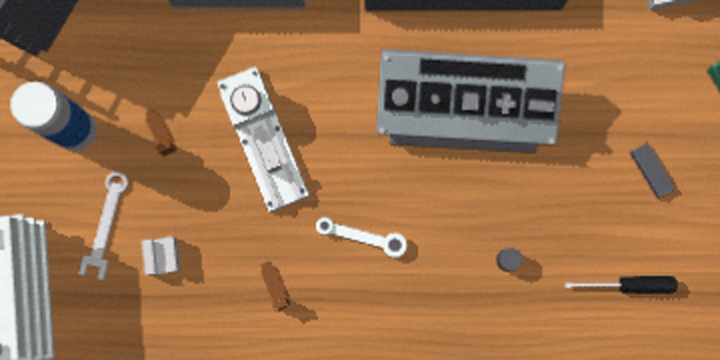

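View pics/b.png

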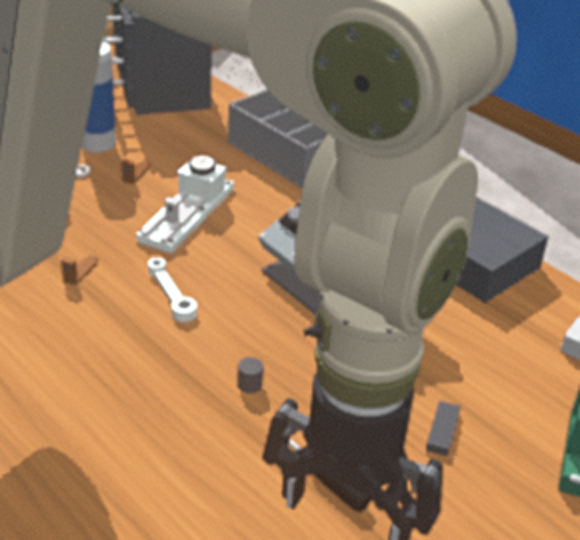

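The pictures show the console row, left to right: round, small, square, cross, bar. The real blade (steel) lies in the gauge channel near top (222,183). The brown look-alikes are near (173,177) and (227,255). Next I'll fit the panel and the gauge.

```bash
cat >> h.py <<'E'
def pose():
    s=env.get_state(); q=s['orientation']; return np.array(s['tcp_pos']),R.from_quat([q[1],q[2],q[3],q[0]]).as_matrix()
def delta(p,Rt,p0=None,R0=None):
    if p0 is None: p0,R0=pose()
    return (R0.T@(np.array(p)-p0)/.12).round(3).tolist(), (R.from_matrix(R0.T@Rt).as_rotvec()/np.radians(60)).round(3).tolist()
def frame(z,x):  # tool matrix from z and approximate x
    z=z/np.linalg.norm(z); y=np.cross(z,x); y/=np.linalg.norm(y); return np.column_stack([np.cross(y,z),y,z])
E
python3 - <<'E'
from h import *
s=env.get_state(); p,Rm=pose(); print(p,Rm.round(3).tolist(),s['clock'],s['finger_gap'])
m=env.camera_model('wrist'); print(np.round(m['T_tool_cam'],3).tolist(),m['fovy'],m['k1'])
D=np.load('top.npz'); P=ptsmap('top',D['d'])
# console panel corners & gauge base corners in full px
for n,(u,v) in dict(Aul=(286,139),Aur=(369,143),All=(282,178),Alr=(366,184)).items(): print(n,P[v-1:v+2,u-1:u+2].reshape(-1,3).mean(0).round(3))
# key centers
for n,(u,v) in dict(round=(290,158.5),small=(307.5,159.5),square=(325,160.5),cross=(342.5,161.5),bar=(360,162.5)).items(): v=int(v);u=int(u);print(n,np.median(P[v-1:v+3,u-1:u+3].reshape(-1,3),0).round(3))
h=P[...,2]; reg=np.zeros(h.shape,bool); reg[140:220,190:250]=1
k=(h>.010)&(h<.030)&reg; c=cv2.minAreaRect(P[k][:,:2].astype(np.float32)*1000); print(c, cv2.boxPoints(c).round())
k=(h>.045)&reg; c=cv2.minAreaRect(P[k][:,:2].astype(np.float32)*1000); print(c,np.unique(P[k][:,2].round(2),return_counts=True))
E
```

```text
[ 0.18838796 -0.54330077  0.2503244 ] [[0.945, 0.328, 0.0], [0.328, -0.945, -0.0], [-0.0, 0.0, -1.0]] 1.7 0.08567526437236615
[[-0.001, -0.952, -0.305, 0.078], [1.0, 0.0, -0.002, 0.001], [0.002, -0.305, 0.952, -0.124], [0.0, 0.0, 0.0, 1.0]] 64.81579089294439 -0.02688327037687375
Aul [ 0.694 -0.01   0.095]
Aur [ 0.681 -0.245  0.096]
All [0.598 0.    0.005]
Alr [ 0.58  -0.252  0.   ]
round [ 0.638 -0.023  0.093]
small [ 0.635 -0.071  0.092]
square [ 0.631 -0.121  0.098]
cross [ 0.629 -0.169  0.096]
bar [ 0.625 -0.219  0.098]
((591.9349365234375, 198.02255249023438), (219.5044708251953, 125.63887023925781), 12.794702529907227) [[471. 235.]
 [499. 112.]
 [713. 161.]
 [685. 284.]]
((492.62799072265625, 131.6769256591797), (376.7687072753906, 63.64247131347656), 25.188751220703125) (array([0.05, 0.06, 0.07, 0.08, 1.5 ]), array([ 40, 182, 149,  53,  13]))
```

```bash
A='x'
python3 -m pendant '[{"travel":[0.4,-0.22,0.02],"rot":[0,0,0],"fingers":-1},{"travel":[0.75,-0.4,0.04],"rot":[0,0,0],"fingers":-1},{"travel":[1,-0.54,0.06],"rot":[0,0,0],"fingers":-1}]'
python3 -m pendant '[{"travel":[0.36,-0.2,0.02],"rot":[0,0,0],"fingers":-1},{"travel":[0.7,-0.38,0.04],"rot":[0,0,0],"fingers":-1},{"travel":[1,-0.54,0.06],"rot":[0,0,0],"fingers":-1}]'
python3 -m pendant '[{"travel":[0.36,-0.2,0.02],"rot":[0,0,0],"fingers":-1},{"travel":[0.7,-0.38,0.04],"rot":[0,0,0],"fingers":-1},{"travel":[1,-0.54,0.06],"rot":[0,0,0],"fingers":-1}]'
python3 - <<'E'
from h import *
x=np.array([.998,-.066,0]); z=np.array([.389*.998,-.389*.066,-.921])
print(delta([.581,-.118,.218],frame(z,x)),env.get_state()['clock'])
E
```

```text
clock: 2.0
tcp_pos: [0.2816, -0.441, 0.243]
orientation: [-0.0, 0.986, 0.166, 0.0]
wrist_force: [0.5, -0.7, 0.1]
finger_gap: 0.044
grip_force: 0.0
clock: 2.3
tcp_pos: [0.3738, -0.3405, 0.2361]
orientation: [0.0, 0.986, 0.166, 0.0]
wrist_force: [0.3, -0.3, -0.2]
finger_gap: 0.0004
grip_force: 0.0
clock: 2.6
tcp_pos: [0.4661, -0.2399, 0.2289]
orientation: [0.0, 0.986, 0.166, 0.0]
wrist_force: [1.2, -0.3, 0.1]
finger_gap: -0.0001
grip_force: 0.0
([1.238, -0.645, 0.091], [-0.076, 0.376, 0.377]) 2.6
```

```bash
python3 -m pendant '[{"travel":[0.3,-0.2,-0.1],"rot":[-0.019,0.094,0.094],"fingers":-1},{"travel":[0.6,-0.35,-0.1],"rot":[-0.038,0.188,0.188],"fingers":-1},{"travel":[0.8,-0.5,0],"rot":[-0.057,0.282,0.282],"fingers":-1},{"travel":[1,-0.6,0.05],"rot":[-0.076,0.376,0.377],"fingers":-1},{"travel":[1,-0.645,0.08],"rot":[-0.076,0.376,0.377],"fingers":-1},{"travel":[1,-0.645,0.08],"rot":[-0.076,0.376,0.377],"fingers":-1}]'
python3 - <<'E'
from h import *
c=cam('wrist'); b,d=env.read_camera('wrist'); np.savez('w1.npz',b=b,d=d,p=pose()[0],T=c[2]); cv2.imwrite('pics/w1.png',b)
P=ptsmap('wrist',d,c); np.save('w1P.npy',P)
for t in ['round_key','square_key','bar_key','cross_key','small_key']:
    for o in env.outline_of('wrist',t)[:2]:
        k=o['mask']&(d>0); print(t,round(o['conf'],2),np.round(o['xy']),k.sum(),np.median(P[k],0).round(4))
print(env.get_state()['clock'])
E
```

```text
clock: 3.2
tcp_pos: [0.5514, -0.1281, 0.2184]
orientation: [0.006, 0.98, -0.031, 0.197]
wrist_force: [0.2, 0.3, 0.5]
finger_gap: -0.0001
grip_force: 0.0
round_key 0.82 [145. 173.] 737 [ 0.6386 -0.0229  0.093 ]
square_key 0.62 [264. 171.] 2623 [ 0.635  -0.1213  0.0881]
square_key 0.6 [264. 173.] 777 [ 0.6309 -0.1211  0.0974]
bar_key 0.55 [385. 174.] 792 [ 0.6242 -0.2184  0.0974]
cross_key 0.77 [325. 172.] 733 [ 0.6279 -0.1699  0.0958]
small_key 0.7 [203. 171.] 182 [ 0.6359 -0.0718  0.0924]
small_key 0.67 [379. 167.] 2597 [ 0.6274 -0.2179  0.0877]
3.5
```

View pics/w1.png

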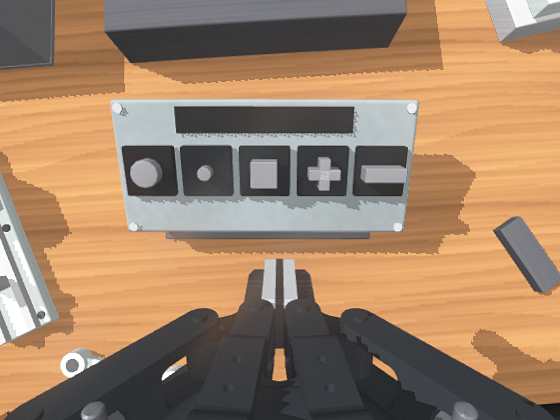

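The wrist view shows all five keys in one row: round (145,173), small (203,171), square (264,173), cross (325,172), bar (385,174). I'll fit the panel plane and measure the cap heights.

```bash
cat > keys.py <<'E'
from h import *
P=np.load('w1P.npy')
row={'round':(145,173),'small':(203,173),'square':(264,174),'cross':(325,174),'bar':(384,175)}
q=np.concatenate([P[112:135,130:165].reshape(-1,3),P[112:140,365:410].reshape(-1,3),P[205:225,160:380].reshape(-1,3)])
for _ in range(3):
    c=q.mean(0); n=np.linalg.svd(q-c,full_matrices=0)[2][2]; n*=np.sign(n[2]); r=(q-c)@n; q=q[abs(r)<max(2*r.std(),.001)]
C={}
for k,(u,v) in row.items():
    Q=P[v-28:v+28,u-32:u+32].reshape(-1,3); h=(Q-c)@n
    top=(h>.0135)&(h<.03); top&=h>np.median(h[top])-.002
    if k=='round' or 1: C[k]=(Q[top].mean(0),np.median(h[top]),h[(h>.005)&(h<.0115)].mean() if ((h>.005)&(h<.0115)).any() else 0,Q[top])
if __name__=='__main__':
    print('n',n.round(4),'tilt',np.arccos(n[2]),'yaw',np.arctan2(-n[1],-n[0]),'r',r.std(),'c',c)
    for k,(m,h,b,Q) in C.items(): print(k,m.round(4),'h',h.round(4),'bezel',b.round(4),Q.shape)
    a=C['round'][0]-C['bar'][0]; print('yaw row',np.arctan2(-a[0],a[1]),np.linalg.norm(a))
E
python3 keys.py
```

```text
n [-0.3887  0.0244  0.9211] tilt 0.40000089470499733 yaw -0.06265949069831953 r 0.0005966205270396595 c [ 0.62273034 -0.13080172  0.06911121]
round [ 0.6378 -0.0211  0.0936] h 0.0194 bezel 0.0079 (592, 3)
small [ 0.635  -0.0712  0.0926] h 0.0184 bezel 0.0078 (159, 3)
square [ 0.6298 -0.121   0.0976] h 0.0237 bezel 0.0078 (707, 3)
cross [ 0.6271 -0.1703  0.0966] h 0.0226 bezel 0.0078 (569, 3)
bar [ 0.6228 -0.2192  0.098 ] h 0.0245 bezel 0.008 (614, 3)
yaw row -0.07534326215955663 0.19875288233439603
```

```bash
cat > go.py <<'E'
import sys
from keys import *
k=sys.argv[1]; hv=float(sys.argv[2]) if len(sys.argv)>2 else .01
Rt=frame(-n,np.array([np.cos(.068),-np.sin(.068),0]))
print(delta(C[k][0]+n*(.019+hv),Rt), np.dot(env.get_state()['wrist_force'],n).round(2), 'gap tip', (np.dot(pose()[0]-C[k][0],n)-.019).round(4))
E
python3 go.py round 0.012
```

```text
([0.18, -0.958, 0.959], [0.002, 0.0, 0.002]) 0.05 gap tip 0.1273
```

```bash
python3 -m pendant '[{"travel":[0.1,-0.4,0.1],"rot":[0,0,0],"fingers":-1},{"travel":[0.18,-0.8,0.3],"rot":[0,0,0],"fingers":-1},{"travel":[0.18,-0.958,0.6],"rot":[0,0,0],"fingers":-1},{"travel":[0.18,-0.958,0.9],"rot":[0,0,0],"fingers":-1},{"travel":[0.18,-0.958,0.959],"rot":[0,0,0],"fingers":-1},{"travel":[0.18,-0.958,0.959],"rot":[0,0,0],"fingers":-1}]'
python3 go.py round 0.0
python3 -c "
from h import *
b,d=env.read_camera('wrist');cv2.imwrite('pics/w2.png',b)"
```

```text
clock: 4.1
tcp_pos: [0.6243, -0.0192, 0.1198]
orientation: [0.006, 0.98, -0.033, 0.196]
wrist_force: [0.0, -0.3, 1.0]
finger_gap: 0.0001
grip_force: 0.0
([0.02, 0.008, 0.087], [0.001, 0.004, 0.002]) 0.89 gap tip 0.0104
```

View pics/w2.png

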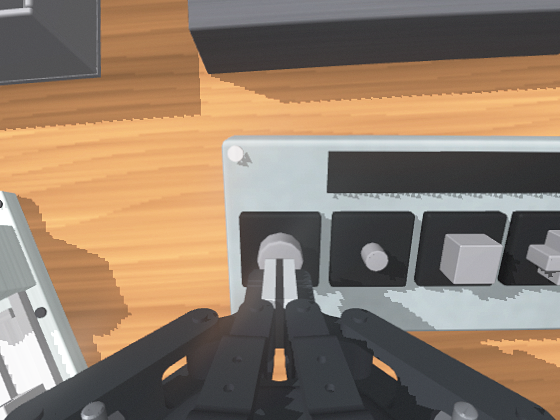

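The fingertips are over the round cap (280,252). I'll descend in small steps.

```bash
python3 -m pendant '[{"travel":[0.02,0.008,0.04],"rot":[0,0,0],"fingers":-1},{"travel":[0.02,0.008,0.07],"rot":[0,0,0],"fingers":-1},{"travel":[0.02,0.008,0.07],"rot":[0,0,0],"fingers":-1}]' | grep force; python3 go.py round 0
python3 -m pendant '[{"travel":[0,0,0.01],"rot":[0,0,0],"fingers":-1},{"travel":[0,0,0.017],"rot":[0,0,0],"fingers":-1},{"travel":[0,0,0.017],"rot":[0,0,0],"fingers":-1}]' | grep wrist; python3 go.py round 0
```

```text
wrist_force: [-0.4, -0.3, 0.1]
grip_force: 0.0
([-0.017, -0.001, 0.033], [0.002, -0.001, 0.002]) 0.25 gap tip 0.0039
wrist_force: [0.4, -0.2, 0.6]
([-0.01, 0.004, 0.011], [0.001, 0.001, 0.002]) 0.39 gap tip 0.0013
```

```bash
python3 -m pendant '[{"travel":[0,0,0.008],"rot":[0,0,0],"fingers":-1},{"travel":[0,0,0.017],"rot":[0,0,0],"fingers":-1},{"travel":[0,0,0.017],"rot":[0,0,0],"fingers":-1}]' | grep wrist; python3 go.py round 0
python3 -m pendant '[{"travel":[0,0,0.008],"rot":[0,0,0],"fingers":-1},{"travel":[0,0,0.008],"rot":[0,0,0],"fingers":-1}]' | grep wrist; python3 go.py round 0
```

```text
wrist_force: [-1.2, -0.6, 2.0]
([-0.011, 0.004, -0.006], [0.001, 0.001, 0.002]) 2.31 gap tip -0.0008
wrist_force: [-2.7, -0.1, 2.1]
([-0.012, 0.004, -0.014], [0.001, 0.001, 0.002]) 2.96 gap tip -0.0017
```

```bash
python3 -m pendant '[{"travel":[0,0,0.012],"rot":[0,0,0],"fingers":-1},{"travel":[0,0,0.022],"rot":[0,0,0],"fingers":-1},{"travel":[0,0,0.022],"rot":[0,0,0],"fingers":-1}]' | grep wrist; python3 go.py round 0
```

```text
wrist_force: [-3.6, 0.8, 5.2]
([-0.011, 0.004, -0.036], [0.001, 0.001, 0.002]) 6.22 gap tip -0.0043
```

```bash
python3 -m pendant '[{"travel":[0,0,0.004],"rot":[0,0,0],"fingers":-1},{"travel":[0,0,0.004],"rot":[0,0,0],"fingers":-1},{"travel":[0,0,0.004],"rot":[0,0,0],"fingers":-1},{"travel":[0,0,0.004],"rot":[0,0,0],"fingers":-1}]' | grep wrist; python3 go.py round 0
python3 -m pendant '[{"travel":[0,0,-0.1],"rot":[0,0,0],"fingers":-1},{"travel":[0,0,-0.4],"rot":[0,0,0],"fingers":-1},{"travel":[0,0,-0.8],"rot":[0,0,0],"fingers":-1},{"travel":[0,0,-1],"rot":[0,0,0],"fingers":-1},{"travel":[0,0,-1],"rot":[0,0,0],"fingers":-1}]'
python3 - <<'E'
from h import *
import json
D=np.load('top.npz'); P=ptsmap('top',D['d']); h=P[...,2]; reg=np.zeros(h.shape,bool); reg[140:220,190:250]=1
def near(a): return reg&(np.hypot(P[...,0]-.598,P[...,1]-.19)<a)
k=near(.14)&(h>.011)&(h<1); c=cv2.minAreaRect(P[k][:,:2].astype(np.float32)*1000); print(c,cv2.boxPoints(c).round().tolist())
k=near(.14)&(h>.045)&(h<.2); print('high',cv2.minAreaRect(P[k][:,:2].astype(np.float32)*1000))
for lo,hi in [(.04,.057),(.057,.066),(.066,.09)]:
  k=near(.14)&(h>lo)&(h<hi); print(lo,k.sum(),P[k].mean(0).round(3) if k.any() else '')
E
```

```text
wrist_force: [-2.6, 0.5, 4.4]
([-0.011, 0.004, -0.039], [0.001, 0.001, 0.002]) 5.04 gap tip -0.0047
clock: 6.45
tcp_pos: [0.5883, -0.0176, 0.223]
orientation: [0.007, 0.979, -0.032, 0.202]
wrist_force: [-0.4, 0.1, -0.0]
finger_gap: 0.0
grip_force: 0.0
((593.0738525390625, 182.05422973632812), (209.15176391601562, 63.88398742675781), 22.07579231262207) [[484.0, 172.0], [508.0, 113.0], [702.0, 192.0], [678.0, 251.0]]
high ((602.6758422851562, 185.76513671875), (129.4060821533203, 61.99013900756836), 22.382707595825195)
0.04 78 [0.604 0.186 0.052]
0.057 166 [0.63  0.197 0.061]
0.066 188 [0.639 0.201 0.073]
```

The single force readings are noisy, so I'll repeat the press while the gap is empty and average the force while holding.

```bash
cat > favg.py <<'E'
from keys import *
F=[];Z=[]
for i in range(8):
    env.read_camera('wrist'); s=env.get_state(); F.append(np.dot(s['wrist_force'],n)); Z.append(np.dot(np.array(s['tcp_pos'])-c,n))
print('F',np.mean(F).round(2),np.std(F).round(2),'Z',np.mean(Z).round(5),np.std(Z).round(5),s['clock'])
E
python3 -m pendant '[{"travel":[0,0,0.3],"rot":[0,0,0],"fingers":-1},{"travel":[0,0,0.6],"rot":[0,0,0],"fingers":-1},{"travel":[0,0,0.85],"rot":[0,0,0],"fingers":-1},{"travel":[0,0,0.93],"rot":[0,0,0],"fingers":-1},{"travel":[0,0,0.97],"rot":[0,0,0],"fingers":-1},{"travel":[0,0,1],"rot":[0,0,0],"fingers":-1},{"travel":[0,0,1],"rot":[0,0,0],"fingers":-1}]' | grep wrist; python3 favg.py
```

```text
wrist_force: [-6.4, -0.3, 3.3]
F 5.19 0.72 Z 0.03485 0.00019 7.55
```

Marginal, so I'll go 1.2 mm deeper.

```bash
python3 -m pendant '[{"travel":[0,0,0.005],"rot":[0,0,0],"fingers":-1},{"travel":[0,0,0.01],"rot":[0,0,0],"fingers":-1},{"travel":[0,0,0.01],"rot":[0,0,0],"fingers":-1}]' | grep wrist; python3 favg.py

```

```text
wrist_force: [-5.6, -0.3, 4.8]
F 5.59 0.35 Z 0.03394 1e-05 8.25
```

```bash
python3 -m pendant '[{"travel":[0,0,0.006],"rot":[0,0,0],"fingers":-1},{"travel":[0,0,0.006],"rot":[0,0,0],"fingers":-1}]' | grep wrist; python3 favg.py

```

```text
wrist_force: [-6.8, 0.5, 3.7]
F 6.41 0.43 Z 0.03328 2e-05 8.85
```

```bash
python3 -m pendant '[{"travel":[0,0,-0.1],"rot":[0,0,0],"fingers":-1},{"travel":[0,0,-0.4],"rot":[0,0,0],"fingers":-1},{"travel":[0,0,-0.8],"rot":[0,0,0],"fingers":-1},{"travel":[0,0,-1],"rot":[0,0,0],"fingers":-1},{"travel":[0,0,-1],"rot":[0,0,0],"fingers":-1}]' | tail -5
python3 - <<'E'
from keys import *
print(np.dot(env.get_state()['wrist_force'],n))
a=.385; print(delta([.545,.165,.2],frame(np.array([0,0,-1.]),np.array([np.cos(a),np.sin(a),0]))))
E
```

```text
tcp_pos: [0.5899, -0.0177, 0.2233]
orientation: [0.007, 0.978, -0.032, 0.204]
wrist_force: [0.8, -0.2, -0.1]
finger_gap: -0.0
grip_force: 0.0
-0.3964034388261144
([-0.511, -1.495, -0.013], [0.089, -0.385, -0.425])
```

```bash
python3 -m pendant '[{"travel":[-0.1,-0.35,-0.05],"rot":[0,0,0],"fingers":-1},{"travel":[-0.25,-0.7,-0.1],"rot":[0,0,0],"fingers":-1},{"travel":[-0.3,-0.8,-0.1],"rot":[0,0,0],"fingers":-1}]' | grep xx
python3 -m pendant '[{"travel":[-0.05,-0.2,0.02],"rot":[0.018,-0.077,-0.085],"fingers":-1},{"travel":[-0.1,-0.4,0.04],"rot":[0.036,-0.154,-0.17],"fingers":-1},{"travel":[-0.15,-0.6,0.06],"rot":[0.054,-0.231,-0.255],"fingers":-1},{"travel":[-0.21,-0.695,0.087],"rot":[0.072,-0.308,-0.34],"fingers":-1},{"travel":[-0.21,-0.695,0.087],"rot":[0.089,-0.385,-0.425],"fingers":-1},{"travel":[-0.21,-0.695,0.087],"rot":[0.089,-0.385,-0.425],"fingers":-1},{"travel":[-0.21,-0.695,0.087],"rot":[0.089,-0.385,-0.425],"fingers":-1}]'
python3 - <<'E'
from h import *
c=cam('wrist'); b,d=env.read_camera('wrist'); cv2.imwrite('pics/w3.png',b)
P=ptsmap('wrist',d,c); np.savez('w3.npz',b=b,d=d,T=c[2],P=P)
for t in ['blade','gap_mouth']:
    for o in env.outline_of('wrist',t)[:2]:
        k=o['mask']&(d>0); print(t,round(o['conf'],2),np.round(o['xy']),k.sum(),np.median(P[k],0).round(4))
E
```

```text
clock: 10.35
tcp_pos: [0.5401, 0.1444, 0.1932]
orientation: [-0.004, 0.979, 0.206, -0.004]
wrist_force: [-0.3, -0.6, -0.5]
finger_gap: -0.0002
grip_force: 0.0
blade 0.91 [266. 149.] 2143 [0.572  0.1729 0.0209]
blade 0.81 [203. 298.] 477 [0.3952 0.1718 0.0048]
gap_mouth 0.75 [267.  91.] 15447 [0.6158 0.1877 0.0247]
```

View pics/w3.png

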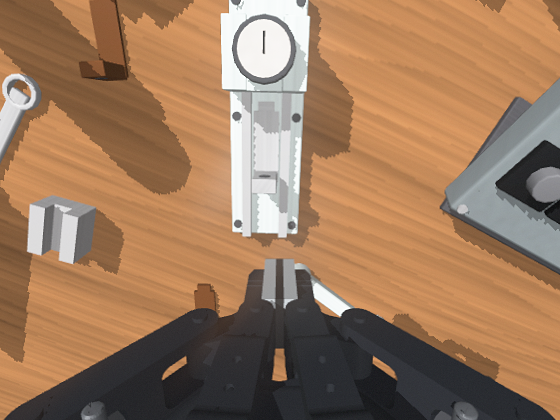

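The gauge channel runs from row 235 up to the jaw's front at about row 91. The blade's lug top is at (264,182).

```bash
python3 - <<'E'
from h import *
D=np.load('w3.npz'); P=D['P']; b=D['b']
r=np.zeros(P.shape[:2],bool); r[0:245,215:315]=1
h=P[...,2]
def st(n,k):
    Q=P[k]; rc=cv2.minAreaRect(Q[:,:2].astype(np.float32)*1000); print(n,k.sum(),Q.mean(0).round(4),'z',np.median(Q[:,2]).round(4),[np.round(x,1) for x in rc],cv2.boxPoints(rc).round(1).tolist())
J=r&(h>.053)&(h<.066)&(np.mgrid[:420,:560][0]<110); st('jaw',J)
L=r&(h>.045)&(np.mgrid[:420,:560][0]>150); st('lug',L)
bed=r&(h>.012)&(h<.018); print('bedz',np.median(h[bed]))
rail=r&(h>.021)&(h<.028)&(np.mgrid[:420,:560][0]>110)&(np.mgrid[:420,:560][0]<240); st('rails',rail)
Q=P[rail][:,:2]
# two rail lines
for s in (0,1):
    k=rail.copy(); 
    if s==0: k[:,264:]=0
    else: k[:,:264]=0
    q=P[k][:,:2]; m=q.mean(0); v=np.linalg.svd(q-m,full_matrices=0)[2][0]; v*=np.sign(v[0]); print('rail',s,m.round(4),np.arctan2(v[1],v[0]).round(4))
B=r&(h>.018)&(h<.021)&(np.mgrid[:420,:560][0]>100)&(np.mgrid[:420,:560][0]<170); 
B[:,:255]=0;B[:,275:]=0; st('blade',B)
E
```

```text
jaw 3176 [0.6375 0.1995 0.0605] z 0.0605 [array([638.9, 200.8]), array([50.6, 62.1]), np.float64(22.0)] [[603.7999877929688, 220.0], [627.0999755859375, 162.5], [674.0, 181.5], [650.7999877929688, 239.0]]
lug 465 [0.5554 0.1642 0.0785] z 0.0564 [array([576.3, 172.4]), array([70.2, 20.1]), np.float64(19.3)] [[539.9000244140625, 170.3000030517578], [546.5, 151.39999389648438], [612.7000122070312, 174.5], [606.0999755859375, 193.5]]
bedz 0.01649626555543257
rails 2730 [0.5561 0.1669 0.024 ] z 0.0243 [array([549.1, 163.7]), array([114.7,  42.1]), np.float64(22.1)] [[488.1000061035156, 161.60000610351562], [503.8999938964844, 122.5999984741211], [610.2000122070312, 165.8000030517578], [594.2999877929688, 204.8000030517578]]
rail 0 [0.5496 0.1806] 0.3582
rail 1 [0.5626 0.1533] 0.4377
blade 959 [0.5808 0.1779 0.0202] z 0.0203 [array([580.9, 178.3]), array([58.2, 17.2]), np.float64(23.4)] [[550.7999877929688, 174.6999969482422], [557.7000122070312, 158.8000030517578], [611.0999755859375, 182.0], [604.2000122070312, 197.8000030517578]]
```

```bash
cat > gp.py <<'E'
import sys
from h import *
a=.385; u=np.array([np.cos(a),np.sin(a),0]); v=np.array([-u[1],u[0],0]); M=np.array([.6155,.1912,0])
Rt=frame(np.array([0,0,-1.]),u)
s=env.get_state(); p=pose()[0]
print('u,v,z',((p-M)@u).round(4),((p-M)@v).round(4),p[2].round(4),'F along u',np.dot(s['wrist_force'],u).round(2),'t',s['clock'])
if len(sys.argv)>2: print(delta(M+float(sys.argv[1])*u+np.array([0,0,float(sys.argv[2])]),Rt))
E
python3 gp.py -.107 .05
```

```text
u,v,z -0.0886 -0.0148 0.1943 F along u -1.39 t 10.5
([-0.142, -0.117, 1.204], [-0.008, 0.006, 0.029])
```

```bash
python3 -m pendant '[{"travel":[-0.142,-0.117,0.2],"rot":[-0.008,0.006,0.029],"fingers":-1},{"travel":[-0.142,-0.117,0.5],"rot":[-0.008,0.006,0.029],"fingers":-1},{"travel":[-0.142,-0.117,0.85],"rot":[-0.008,0.006,0.029],"fingers":-1},{"travel":[-0.142,-0.117,0.98],"rot":[-0.008,0.006,0.029],"fingers":-1},{"travel":[-0.142,-0.117,0.98],"rot":[-0.008,0.006,0.029],"fingers":-1}]' | tail -3
python3 gp.py -.107 .050; python3 -c "
from h import *
b,d=env.read_camera('wrist');cv2.imwrite('pics/w4.png',b)"
```

```text
wrist_force: [-0.1, 0.9, 0.2]
finger_gap: 0.0
grip_force: 0.0
u,v,z -0.1094 0.0005 0.0746 F along u 0.27 t 11.0
([0.021, 0.005, 0.205], [-0.002, 0.006, 0.0])
```

View pics/w4.png

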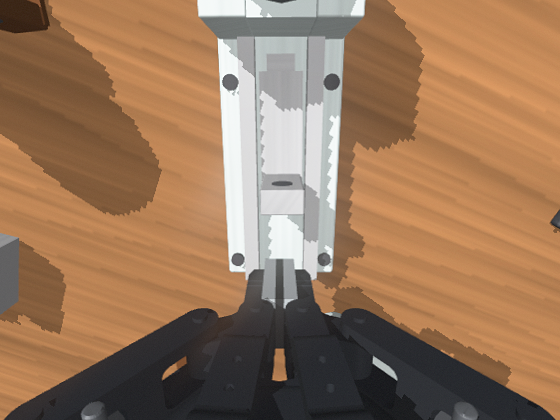

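Aligned behind the lug, with the lug top at (282,183). I'll lower the tool and push slowly.

```bash
python3 -m pendant '[{"travel":[0.02,0.005,0.1],"rot":[0,0,0],"fingers":-1},{"travel":[0.02,0.005,0.2],"rot":[0,0,0],"fingers":-1},{"travel":[0.02,0.005,0.222],"rot":[0,0,0],"fingers":-1},{"travel":[0.02,0.005,0.222],"rot":[0,0,0],"fingers":-1}]' | grep wrist; python3 gp.py
python3 -m pendant '[{"travel":[0.04,0,0],"rot":[0,0,0],"fingers":-1},{"travel":[0.08,0,0],"rot":[0,0,0],"fingers":-1},{"travel":[0.12,0,0],"rot":[0,0,0],"fingers":-1},{"travel":[0.16,0,0],"rot":[0,0,0],"fingers":-1},{"travel":[0.2,0,0],"rot":[0,0,0],"fingers":-1},{"travel":[0.24,0,0],"rot":[0,0,0],"fingers":-1},{"travel":[0.28,0,0],"rot":[0,0,0],"fingers":-1},{"travel":[0.32,0,0],"rot":[0,0,0],"fingers":-1}]' | grep wrist; python3 gp.py
python3 -m pendant '[{"travel":[0.04,0,0],"rot":[0,0,0],"fingers":-1},{"travel":[0.08,0,0],"rot":[0,0,0],"fingers":-1},{"travel":[0.1,0,0],"rot":[0,0,0],"fingers":-1}]' | grep wrist; python3 gp.py
cat > bl.py <<'E'
from gp import *
c=cam('wrist'); b,d=env.read_camera('wrist'); P=ptsmap('wrist',d,c); cv2.imwrite('pics/b%d.png'%(s['clock']*100),b)
h=P[...,2]; U=(P-M)@u; V=(P-M)@v
k=(h>.048)&(h<.0585)&(abs(V)<.02)&(U>-.085)&(U<-.001)&(d>0); 
jt=(h>.058)&(h<.064)&(abs(V)<.028)&(U>-.02)&(U<.03)
print('lug top n',k.sum(),'U',np.percentile(U[k],[2,50,98]).round(4),'V',np.percentile(V[k],[2,98]).round(4),'jaw front U',np.percentile(U[jt],1).round(4) if jt.any() else None)
E
python3 bl.py
```

```text
wrist_force: [0.7, 0.2, 0.3]
u,v,z -0.1046 -0.0005 0.0495 F along u 0.72 t 11.45
wrist_force: [-1.9, 0.5, 1.6]
u,v,z -0.0655 -0.0005 0.0499 F along u -1.54 t 12.25
wrist_force: [-0.9, -1.8, 1.2]
u,v,z -0.0532 -0.0006 0.0499 F along u -1.51 t 12.55
u,v,z -0.0532 -0.0006 0.0499 F along u -1.51 t 12.55
lug top n 2278 U [-0.0466 -0.0361 -0.0298] V [-0.0132  0.0112] jaw front U 0.0005
```

```bash
python3 -m pendant '[{"travel":[0.03,0,0],"rot":[0,0,0],"fingers":-1},{"travel":[0.06,0,0],"rot":[0,0,0],"fingers":-1},{"travel":[0.09,0,0],"rot":[0,0,0],"fingers":-1},{"travel":[0.12,0,0],"rot":[0,0,0],"fingers":-1},{"travel":[0.15,0,0],"rot":[0,0,0],"fingers":-1},{"travel":[0.17,0,0],"rot":[0,0,0],"fingers":-1},{"travel":[0.19,0,0],"rot":[0,0,0],"fingers":-1},{"travel":[0.19,0,0],"rot":[0,0,0],"fingers":-1}]' | grep wrist; python3 bl.py
```

```text
wrist_force: [0.4, 0.5, -0.6]
u,v,z -0.0305 -0.0005 0.0499 F along u 0.53 t 13.4
lug top n 2295 U [-0.0239 -0.0134 -0.007 ] V [-0.0131  0.0112] jaw front U -0.0197
```

```bash
python3 -m pendant '[{"travel":[0.01,0,0],"rot":[0,0,0],"fingers":-1},{"travel":[0.015,0,0],"rot":[0,0,0],"fingers":-1},{"travel":[0.015,0,0],"rot":[0,0,0],"fingers":-1}]' | grep wrist; python3 bl.py
```

```text
wrist_force: [-1.5, -0.9, 0.2]
u,v,z -0.0293 -0.0005 0.0499 F along u -1.75 t 13.75
lug top n 2280 U [-0.0227 -0.0122 -0.0059] V [-0.013   0.0112] jaw front U -0.0186
```

```bash
python3 -m pendant '[{"travel":[0.01,0,0],"rot":[0,0,0],"fingers":-1},{"travel":[0.02,0,0],"rot":[0,0,0],"fingers":-1},{"travel":[0.03,0,0],"rot":[0,0,0],"fingers":-1},{"travel":[0.03,0,0],"rot":[0,0,0],"fingers":-1}]' | grep wrist; python3 bl.py
```

```text
wrist_force: [0.4, -0.1, -0.4]
u,v,z -0.0253 -0.0005 0.0498 F along u 0.33 t 14.2
lug top n 1907 U [-0.0187 -0.0099 -0.0024] V [-0.0134  0.0115] jaw front U -0.0186
```

```bash
for i in 1; do python3 -m pendant '[{"travel":[0.006,0,0],"rot":[0,0,0],"fingers":-1},{"travel":[0.006,0,0],"rot":[0,0,0],"fingers":-1}]' | grep wrist; done; python3 bl.py
```

```text
wrist_force: [-0.3, -0.4, 0.1]
u,v,z -0.0249 -0.0005 0.0498 F along u -0.41 t 14.45
lug top n 1832 U [-0.0183 -0.0097 -0.0022] V [-0.0134  0.0115] jaw front U -0.0181
```

```bash
python3 -m pendant '[{"travel":[0.004,0,0],"rot":[0,0,0],"fingers":-1},{"travel":[0.004,0,0],"rot":[0,0,0],"fingers":-1}]' | grep wrist;  python3 bl.py
```

```text
wrist_force: [-0.7, -0.4, 0.2]
u,v,z -0.0244 -0.0005 0.0498 F along u -0.81 t 14.7
lug top n 1795 U [-0.0178 -0.0094 -0.0021] V [-0.0135  0.0116] jaw front U -0.0177
```

```bash
python3 -m pendant '[{"travel":[0.004,0,0],"rot":[0,0,0],"fingers":-1},{"travel":[0.004,0,0],"rot":[0,0,0],"fingers":-1}]' | grep xx;  python3 gp.py
python3 -m pendant '[{"travel":[0.004,0,0],"rot":[0,0,0],"fingers":-1},{"travel":[0.004,0,0],"rot":[0,0,0],"fingers":-1}]' | grep xx;  python3 gp.py
```

```text
u,v,z -0.0239 -0.0005 0.0498 F along u -1.63 t 14.95
u,v,z -0.0234 -0.0005 0.0498 F along u -0.87 t 15.15
```

```bash
python3 -m pendant '[{"travel":[0.004,0,0],"rot":[0,0,0],"fingers":-1},{"travel":[0.004,0,0],"rot":[0,0,0],"fingers":-1}]' | grep xx;  python3 gp.py
```

```text
u,v,z -0.0229 -0.0005 0.0498 F along u -0.42 t 15.35
```

```bash
python3 -m pendant '[{"travel":[0.004,0,0],"rot":[0,0,0],"fingers":-1},{"travel":[0.004,0,0],"rot":[0,0,0],"fingers":-1}]' | grep xx;  python3 gp.py
```

```text
u,v,z -0.0226 -0.0005 0.0498 F along u -1.25 t 15.55
```

```bash
python3 -m pendant '[{"travel":[0.004,0,0],"rot":[0,0,0],"fingers":-1},{"travel":[0.004,0,0],"rot":[0,0,0],"fingers":-1}]' | grep xx;  python3 gp.py
```

```text
u,v,z -0.0226 -0.0005 0.0498 F along u -3.89 t 15.75
```

```bash
python3 -m pendant '[{"travel":[0.004,0,0],"rot":[0,0,0],"fingers":-1},{"travel":[0.004,0,0],"rot":[0,0,0],"fingers":-1}]' | grep xx;  python3 gp.py
```

```text
u,v,z -0.0226 -0.0004 0.0498 F along u -6.29 t 15.95
```

The stop is felt: position fixed, force rising. I'll back off, lift and check.

```bash
python3 -m pendant '[{"travel":[-0.1,0,0],"rot":[0,0,0],"fingers":-1},{"travel":[-0.3,0,-0.2],"rot":[0,0,0],"fingers":-1},{"travel":[-0.5,0,-0.6],"rot":[0,0,0],"fingers":-1},{"travel":[-0.6,0,-0.9],"rot":[0,0,0],"fingers":-1},{"travel":[-0.6,0,-0.9],"rot":[0,0,0],"fingers":-1},{"travel":[-0.6,0,-0.9],"rot":[0,0,0],"fingers":-1}]' | grep wrist; python3 - <<'E'
import sys
from bl import *
k=(h>.05)&(h<.0585)&(abs(V)<.02)&(U>-.03)&(U<.003)&(d>0); print(k.sum(),np.percentile(U[k],[2,50,98]).round(4),np.percentile(V[k],[2,98]).round(4))
cv2.imwrite('pics/home.png',cv2.resize(b[0:260,140:420],None,fx=2,fy=2))
E
```

```text
wrist_force: [-0.9, 1.0, 1.1]
u,v,z -0.0918 -0.001 0.1597 F along u -0.45 t 16.55
lug top n 552 U [-0.0115 -0.0065 -0.0011] V [-0.0108  0.0087] jaw front U 0.0001
637 [-0.0115 -0.0053  0.0002] [-0.0109  0.0101]
```

View pics/home.png

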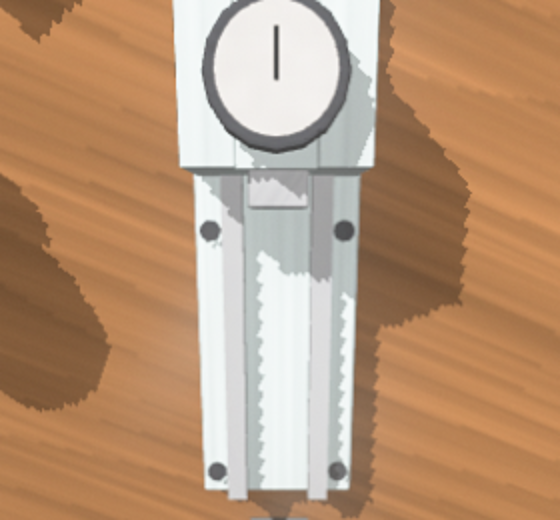

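```bash
python3 go.py square 0.06
```

```text
([-0.329, 2.338, -0.102], [-0.085, 0.376, 0.428]) -0.72 gap tip 0.0824
```

The lug (278,190 in the crop) lies against the jaw. On to the square key.

```bash
python3 -m pendant '[{"travel":[-0.05,0.35,-0.1],"rot":[0,0,0],"fingers":-1},{"travel":[-0.1,0.7,-0.2],"rot":[0,0,0],"fingers":-1},{"travel":[-0.15,0.95,-0.3],"rot":[0,0,0],"fingers":-1}]' | grep xx
python3 -m pendant '[{"travel":[-0.05,0.35,0],"rot":[0,0,0],"fingers":-1},{"travel":[-0.1,0.7,0],"rot":[0,0,0],"fingers":-1},{"travel":[-0.15,0.95,0],"rot":[0,0,0],"fingers":-1}]' | grep xx
python3 -m pendant '[{"travel":[0,0.15,0],"rot":[-0.017,0.075,0.085],"fingers":-1},{"travel":[0,0.3,0],"rot":[-0.034,0.15,0.17],"fingers":-1},{"travel":[0,0.44,0],"rot":[-0.051,0.225,0.255],"fingers":-1},{"travel":[0,0.44,0],"rot":[-0.068,0.3,0.34],"fingers":-1},{"travel":[0,0.44,0],"rot":[-0.085,0.376,0.428],"fingers":-1},{"travel":[0,0.44,0],"rot":[-0.085,0.376,0.428],"fingers":-1},{"travel":[0,0.44,0],"rot":[-0.085,0.376,0.428],"fingers":-1}]' | head -3
python3 go.py square 0.012
```

```text
clock: 17.9
tcp_pos: [0.6012, -0.1178, 0.1926]
orientation: [0.006, 0.98, -0.032, 0.196]
([-0.085, 0.012, 0.565], [-0.001, 0.005, 0.002]) -0.0 gap tip 0.0797
```

```bash
python3 -m pendant '[{"travel":[-0.085,0.012,0.2],"rot":[0,0,0],"fingers":-1},{"travel":[-0.085,0.012,0.45],"rot":[0,0,0],"fingers":-1},{"travel":[-0.085,0.012,0.565],"rot":[0,0,0],"fingers":-1},{"travel":[-0.085,0.012,0.565],"rot":[0,0,0],"fingers":-1}]' | grep xx
python3 go.py square 0; python3 favg.py
```

```text
([-0.003, 0.0, 0.088], [-0.001, 0.006, 0.002]) -0.29 gap tip 0.0105
F -0.16 0.37 Z 0.05609 0.00073 18.7
```

```bash
python3 -m pendant '[{"travel":[0,0,0.04],"rot":[0,0,0],"fingers":-1},{"travel":[0,0,0.07],"rot":[0,0,0],"fingers":-1},{"travel":[0,0,0.07],"rot":[0,0,0],"fingers":-1}]' | grep wrist
python3 go.py square 0; python3 favg.py
```

```text
wrist_force: [-0.9, 0.7, 0.6]
([-0.005, -0.002, 0.032], [0.0, 0.003, 0.0]) 0.94 gap tip 0.0039
F 0.02 0.49 Z 0.04705 0.00017 19.4
```

```bash
python3 -m pendant '[{"travel":[0,0,0.03],"rot":[0,0,0],"fingers":-1},{"travel":[0,0,0.045],"rot":[0,0,0],"fingers":-1},{"travel":[0,0,0.06],"rot":[0,0,0],"fingers":-1},{"travel":[0,0,0.06],"rot":[0,0,0],"fingers":-1}]' | grep wrist
python3 favg.py
```

```text
wrist_force: [-2.8, 0.2, 4.2]
F 4.14 0.39 Z 0.04012 3e-05 20.2
```

```bash
python3 -m pendant '[{"travel":[0,0,0.01],"rot":[0,0,0],"fingers":-1},{"travel":[0,0,0.021],"rot":[0,0,0],"fingers":-1},{"travel":[0,0,0.021],"rot":[0,0,0],"fingers":-1}]' | grep wrist
python3 favg.py
```

```text
wrist_force: [-3.3, 0.4, 6.3]
F 6.34 0.63 Z 0.03756 2e-05 20.9
```

The square key is pressed about 4.5 mm. I'll lift and go to the bar.

```bash
python3 -m pendant '[{"travel":[0,0,-0.1],"rot":[0,0,0],"fingers":-1},{"travel":[0,0,-0.3],"rot":[0,0,0],"fingers":-1},{"travel":[0,0.2,-0.5],"rot":[0,0,0],"fingers":-1},{"travel":[0,0.6,-0.5],"rot":[0,0,0],"fingers":-1},{"travel":[0,0.82,-0.5],"rot":[0,0,0],"fingers":-1},{"travel":[0,0.82,-0.5],"rot":[0,0,0],"fingers":-1},{"travel":[0,0.82,-0.5],"rot":[0,0,0],"fingers":-1}]' | head -3
python3 go.py bar 0.005
```

```text
clock: 21.6
tcp_pos: [0.5951, -0.218, 0.1655]
orientation: [0.005, 0.98, -0.034, 0.197]
([-0.005, -0.004, 0.408], [-0.0, 0.003, -0.001]) 0.06 gap tip 0.0539
```

```bash
python3 -m pendant '[{"travel":[0,0,0.2],"rot":[0,0,0],"fingers":-1},{"travel":[0,0,0.36],"rot":[0,0,0],"fingers":-1},{"travel":[0,0,0.4],"rot":[0,0,0],"fingers":-1},{"travel":[0,0,0.4],"rot":[0,0,0],"fingers":-1},{"travel":[0,0,0.4],"rot":[0,0,0],"fingers":-1}]' | grep wrist
python3 go.py bar 0; python3 favg.py
```

```text
wrist_force: [0.9, 0.3, 0.3]
([-0.013, 0.004, 0.054], [-0.0, 0.002, 0.001]) -0.08 gap tip 0.0065
F -0.07 0.4 Z 0.05018 0.00019 22.5
```

```bash
python3 -m pendant '[{"travel":[-0.01,0,0.03],"rot":[0,0,0],"fingers":-1},{"travel":[-0.01,0,0.055],"rot":[0,0,0],"fingers":-1},{"travel":[-0.01,0,0.067],"rot":[0,0,0],"fingers":-1},{"travel":[-0.01,0,0.075],"rot":[0,0,0],"fingers":-1},{"travel":[-0.01,0,0.075],"rot":[0,0,0],"fingers":-1}]' | grep wrist
python3 favg.py
```

```text
wrist_force: [-3.0, 0.2, 3.1]
F 4.42 0.38 Z 0.04054 3e-05 23.4
```

```bash
python3 -m pendant '[{"travel":[0,0,0.01],"rot":[0,0,0],"fingers":-1},{"travel":[0,0,0.019],"rot":[0,0,0],"fingers":-1},{"travel":[0,0,0.019],"rot":[0,0,0],"fingers":-1}]' | grep wrist
python3 favg.py
python3 -m pendant '[{"travel":[0,0,0],"rot":[0,0,0],"fingers":-1},{"travel":[0,0,0],"rot":[0,0,0],"fingers":-1},{"travel":[0,0,0],"rot":[0,0,0],"fingers":-1},{"travel":[0,0,0],"rot":[0,0,0],"fingers":-1},{"travel":[0,0,0],"rot":[0,0,0],"fingers":-1},{"travel":[0,0,0],"rot":[0,0,0],"fingers":-1},{"travel":[0,0,0],"rot":[0,0,0],"fingers":-1},{"travel":[0,0,0],"rot":[0,0,0],"fingers":-1}]' | grep wrist
python3 favg.py
```

```text
wrist_force: [-4.5, -0.1, 5.0]
F 6.37 0.71 Z 0.03822 1e-05 24.1
wrist_force: [-5.3, -0.5, 5.3]
F 6.67 0.51 Z 0.03824 1e-05 25.3
```

Held at about 4.5 mm for over 1.5 s. I'll lift, check the blade from the top camera and hand in.

```bash
python3 -m pendant '[{"travel":[0,0,-0.1],"rot":[0,0,0],"fingers":-1},{"travel":[0,0,-0.4],"rot":[0,0,0],"fingers":-1},{"travel":[0,0,-0.8],"rot":[0,0,0],"fingers":-1},{"travel":[0,0,-0.9],"rot":[0,0,0],"fingers":-1},{"travel":[0,0,-0.9],"rot":[0,0,0],"fingers":-1},{"travel":[0,0,-0.9],"rot":[0,0,0],"fingers":-1}]' | tail -5
python3 - <<'E'
from gp import *
b,d=env.read_camera('top'); P=ptsmap('top',d); h=P[...,2];U=(P-M)@u; V=(P-M)@v
k=(h>.045)&(h<.058)&(abs(V)<.015)&(U>-.1)&(U<0); print(k.sum(),np.percentile(U[k],[5,95]))
print(env.hand_in())
E
```

```text
tcp_pos: [0.5757, -0.2163, 0.2098]
orientation: [0.006, 0.98, -0.033, 0.198]
wrist_force: [-0.1, 0.3, 0.3]
finger_gap: -0.0001
grip_force: 0.0
u,v,z -0.1899 -0.3627 0.2098 F along u -0.01 t 25.9
25 [-0.011818   -0.00161264]
the job is handed in; nothing more can be done
None
```

I did all four steps in order and handed the job in at about 26 s (no verdict came back): round key pressed about 4.4 mm (on an early second press, gap still empty), blade pushed home against the jaw, square key pressed about 4.5 mm, bar key held about 4.5 mm for over 1.5 s; the last camera check showed the blade still home.

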